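# Test a return spring under the weight and set the verdict slide

### The job

Take the spring from the yellow stand and stand it upright on the middle of the blue tester's round platen, then lower the brass weight gently onto its top and let go. Leave it under load and see where the loaded spring's top has settled: above the white line on the gauge post (green zone) it is sound, below (red zone) it is soft; then push the black verdict slide fully to its green end if sound, or fully to its red end if soft. Leave the other spring and everything else where they are.

Things in the scene. Friction and masses are not known exactly. Their poses are not given: they have to be found in the camera images.
- spring_1: One of two look-alike upright steel springs: 44 mm diameter, 110 mm free length, 0.25 kg. One starts on the yellow stand, the other on the grey block; which one changes. Looks and names do not tell which is sound: under the weight the sound one shortens about 19 mm, the soft one about 41 mm. Origin: centre of its underside, z up along it. Coils can be gripped at any height and do not stretch.
- spring_2: One of two look-alike upright steel springs: 44 mm diameter, 110 mm free length, 0.25 kg. One starts on the yellow stand, the other on the grey block; which one changes. Looks and names do not tell which is sound: under the weight the sound one shortens about 19 mm, the soft one about 41 mm. Origin: centre of its underside, z up along it. Coils can be gripped at any height and do not stretch.
- spring_1_top (a point): Centre of the top face of spring_1 (110 mm above its origin when unloaded; sinks as the spring is compressed).
- spring_2_top (a point): Centre of the top face of spring_2 (110 mm above its origin when unloaded; sinks as the spring is compressed).
- weight: Brass test weight, 0.85 kg, flat underside: round body 54 mm diameter and 48 mm high, a short neck, then a round grip knob 30 mm diameter from 56 to 84 mm above the underside. Origin: centre of its underside, z up through the knob. Starts standing on the pad.
- pad: Round black rubber rest from which the weight is taken, fixed, 110 mm diameter, 6 mm thick. Origin: centre of its underside, on the bench.
- tester: Spring tester, fixed: blue base plate 130 mm (x) by 190 mm (y, from -70 to +120 mm), 12 mm thick; round alloy platen 90 mm across, its top 20 mm above the bench, centred on the origin; square gauge post up to 36 mm wide, rising to 156 mm above the bench, 95 mm along +y from the platen's axis: red below a white line, green above. Origin: on the bench below the platen's centre.
- platen (a point): Centre of the platen's top face, 20 mm above the bench, where the tested spring stands.
- mark (a point): Reference line: the middle of the white band (8 mm high) around the gauge post, on the post's axis, 101 mm above the bench, that is 81 mm above the platen. A loaded spring whose top is higher is sound, one whose top is lower is soft; either ends up 10 to 12 mm away from the line.
- stand: Yellow fixed stand, 90 mm square, 20 mm high: carries the spring to be tested. Origin: centre of its underside.
- block: Grey fixed block, 90 mm square, 20 mm high: carries the other spring, which is left alone. Origin: centre of its underside.
- verdict (a joint): Position of the verdict slide in m: 0 = fully at the green end, 0.12 = fully at the red end. It starts near the middle, slides with about 1.5 N of friction and stays where it is left.
- verdict_top (a point): Centre of the top face of the slide's black grip: a block 28 mm across the track, 22 mm along it and 40 mm high, its top 55 mm above the bench. It stands on a fixed alloy track 50 mm wide, 190 mm long, 14 mm high, green on one end and red on the other.
- green_end (a point): Where the centre of the grip's top lies when the slide is fully at the green end, 55 mm above the bench.
- red_end (a point): Where the centre of the grip's top lies when the slide is fully at the red end, 55 mm above the bench, 120 mm from the green end.
- can: Bystander: standing blue can with a white label, 60 mm diameter, 150 mm high. Origin: centre of its underside. Leave alone.
- wrench: Bystander: steel wrench 190 mm long lying on the bench beyond the tester. Leave alone.
- piston: Bystander: bright engine piston, 72 mm diameter, 70 mm high, standing between robot and tester. Origin: centre of its underside. Leave alone.
There are look-alikes about, which are no part of the job. What is shaped like the spring_1 but pink or turquoise is not meant.

How it is judged:
On the way, in this order (a step that is already met when the one before it is completed fails the run):
1. the spring stands upright and free on the middle of the tester platen (((horizontal distance between spring_1 and platen below 0.03 m and angle between spring_1's own z axis and vertical below 0.1 rad and height (world z) of spring_1 below 0.025 m and linear speed of spring_1 below 0.02 m/s and contact force between the fingers and spring_1 below 0.3 N) or (horizontal distance between spring_2 and platen below 0.03 m and angle between spring_2's own z axis and vertical below 0.1 rad and height (world z) of spring_2 below 0.025 m and linear speed of spring_2 below 0.02 m/s and contact force between the fingers and spring_2 below 0.3 N))), for 0.2 s.
2. the weight rests freely and still on the top of that spring (((contact force between weight and spring_1 above 6 N and horizontal distance between spring_1 and platen below 0.03 m and angle between spring_1's own z axis and vertical below 0.1 rad) or (contact force between weight and spring_2 above 6 N and horizontal distance between spring_2 and platen below 0.03 m and angle between spring_2's own z axis and vertical below 0.1 rad)) and contact force between the fingers and weight below 0.3 N and linear speed of weight below 0.03 m/s and angle between weight's own z axis and vertical below 0.15 rad), for 0.4 s.
3. the verdict slide is at the end that agrees with the loaded spring ((((contact force between weight and spring_1 above 6 N and horizontal distance between spring_1 and platen below 0.03 m and angle between spring_1's own z axis and vertical below 0.1 rad) and horizontal distance between spring_2 and block below 0.045 m and distance of spring_2 from where it was at the start of the episode below 0.03 m and angle between spring_2's own z axis and vertical below 0.1 rad and ((z of spring_1_top in the frame of mark above 0 m and value of joint verdict below 0.015 m) or (z of spring_1_top in the frame of mark below 0 m and value of joint verdict above 0.105 m))) or ((contact force between weight and spring_2 above 6 N and horizontal distance between spring_2 and platen below 0.03 m and angle between spring_2's own z axis and vertical below 0.1 rad) and horizontal distance between spring_1 and block below 0.045 m and distance of spring_1 from where it was at the start of the episode below 0.03 m and angle between spring_1's own z axis and vertical below 0.1 rad and ((z of spring_2_top in the frame of mark above 0 m and value of joint verdict below 0.015 m) or (z of spring_2_top in the frame of mark below 0 m and value of joint verdict above 0.105 m)))) and contact force between the fingers and weight below 0.3 N and linear speed of weight below 0.03 m/s and angle between weight's own z axis and vertical below 0.15 rad), for 0.2 s.
At the end, for the whole second after the job is handed in: The spring from the yellow stand stands upright within 30 mm of the platen's centre with the weight resting still on it; the slide is within 15 mm of its green end if the loaded top is above the line, of its red end if below; the other spring still stands on its block, moved under 30 mm (all of step 3); the robot touches nothing.
It fails at once if both springs have been moved (the one on the grey block must be left alone) (distance of each of spring_1, spring_2 from where it was at the start of the episode above 0.03 m).
It fails at once if the weight is dropped or rammed onto the spring (striking it at over 0.8 m/s, or with over 80 N) (contact force between weight and spring_1 above 80 N or (contact force between weight and spring_1 above 1 N and linear speed of weight above 0.8 m/s) or contact force between weight and spring_2 above 80 N or (contact force between weight and spring_2 above 1 N and linear speed of weight above 0.8 m/s)).
It fails at once if a bystander (can, wrench, piston) is moved by more than 30 mm (distance of any of can, wrench, piston from where it was at the start of the episode above 0.03 m).
It also fails if it takes over 64 s, if anything falls off the work surface, if the arm or the gripper's body presses on something with over 40 N, if the wrist force passes 120 N, or if a joint passes its speed limit or range.

### The arm

A 7-joint arm with a two-finger parallel gripper is mounted at the origin on the work surface. World frame = base frame: x ahead of the robot, y to its left, z up, the work surface at z = 0. Lengths are in m, angles in rad, forces in N, time in s.
With the tool pointing down it reaches from about 0.35 to 0.9 m from the base axis. Payload 8.1 kg.
Tool frame: the origin (TCP) lies at the centre of the arm's flange, where the gripper is bolted on; the fingertips stand 173 mm ahead of it and the grasp point (between the pads) lies 155 mm ahead of it; z points along the fingers, y is the line along which they close (so a half turn about z gives the same grasp; the last joint's range is limited). The gripper opens to 85 mm and grips with 20 to 120 N. Pads are 22 mm wide; open, the fingers measure 114 mm over their backs; the gripper's body (76 mm by 85 mm) begins 54 mm behind the grasp point. The pads swing forward as they close: fully open they stand 13 mm farther back than shut.
Start: joints at [1.064, 0.434, 0.025, 1.573, -0.012, 1.134, -0.075], TCP at [0.246, -0.575, 0.405] pointing down, gripper open.
Joint ranges: [-2.62, 2.62], [-0.44, 2.09], [-1.27, 1.32], [0.08, 2.57], [-1.32, 4.46], [0.12, 2], [-2.74, 2.74]. Speed limits (rad/s): [2.22, 2.22, 3.01, 3.01, 3.14, 3.14, 3.14].

### API

Orientations are given as a unit quaternion [w, x, y, z].
In Python, from plant import * gives the robot as it stands.
- The arm moves only by the tool jog_arm, never from a script. Its argument "commands" is a list of rows, each an object with "xyz": the shift along the tool's x, y, z in mm, a list of three; "spin": the turn about the tool's z in degrees; "grip": the opening, from 0 (shut) to 1 (fully open). In form: [{"xyz": [dx, dy, dz], "spin": spin, "grip": grip}, ...]. A call has 1 to 20 rows; each row is the pose to reach, as a shift and turn from the pose commanded when the call began, along the tool's axes at that moment; what a row does not reach only later rows make up. A row lasts 1/8 s, in which the tool goes at most 62.5 mm and 10.7 degrees, less where a joint would pass 70% of its speed; a pose out of reach is approached as far as the arm can. A call with a gripper value outside its range is refused whole. The fingers move at their own pace and stop on an object; "grip_force" is the grip in N (left out, the last holds). Time passes only in rows, so rows that repeat a pose let the fingers close. It gives the time, the measured TCP pose, the force, the opening and the grip force at its end, in the units of the state.
- get_obs(): the state, without advancing time (a new reading comes with each control period).
- capture(name): name is "side" or "top" or "wrist"; returns a dict with "frame" (384x512x3 uint8, red, green, blue), "camera_matrix" (3x3 intrinsics, pixels), "world_to_cam" (4x4, takes a point from world to camera coordinates). Camera axes: x right, y down, z forward; pixel columns grow to the right and rows downward; lengths in m; the calibration is good to about 2 mm. A picture is of the moment at which its call begins. There is no depth.
- finish_job(): hands the job in; it is judged then, once.
The state is a dict: "t": time; "joint_pos": joint angles; "dq": joint speeds; "tau": joint torques, N m; "eef_pos": TCP position; "ee_rot": TCP orientation; "contact_force": force on the tool from outside, world axes, zero at the start; "moment": the same for the moment, N m; "opening": opening from 0.0 (shut) to 1.0 (fully open); "gripper_force": force on a finger pad.
Only numpy, scipy, OpenCV 4.12 (cv2) and the standard library are available. Lean on these libraries where they do the work, as an engineer would, in place of code of your own. Each camera call takes 0.05 s, during which the arm holds its last target. There are 200 camera calls.

## Working session

There is one attempt and no reset: what is moved stays moved. The work goes in short steps, Python scripts to look and compute and a tool call to move; the robot and the scene stay as the last step left them, time stands still between calls to the robot, and variables do not carry over. Pictures are saved under pics/ and viewed, at most 10 in all, crops included, and the job is handed in when it is done.

Besides the shell and the picture viewer there is one more tool, called after ">>>" as name(argument=value, ...), one argument or row to a line, values as JSON. jog_arm: Moves the arm, as the interface text tells. Its arguments: {"type":"object","properties":{"commands":{"type":"array","items":{"type":"object","properties":{"xyz":{"type":"array","items":{"type":"number"}},"spin":{"type":"number"},"grip":{"type":"number"}}}},"grip_force":{"type":"number"}},"required":["commands"]}

```bash
mkdir -p pics; cat > h.py <<'E'
from plant import *
import numpy as np, cv2
def snap(cam,name):
    c=capture(cam); cv2.imwrite(f'pics/{name}.png',cv2.cvtColor(c['frame'],cv2.COLOR_RGB2BGR))
    np.savez(f'pics/{name}.npz',**c); return c
def ray(c,u,v,z):
    K=np.array(c['camera_matrix']);T=np.array(c['world_to_cam'])
    d=T[:3,:3].T@np.linalg.inv(K)@[u,v,1]; o=-T[:3,:3].T@T[:3,3]
    return o+d*(z-o[2])/d[2]
def proj(c,p):
    K=np.array(c['camera_matrix']);T=np.array(c['world_to_cam'])
    q=K@(T[:3,:3]@np.array(p)+T[:3,3]); return q[:2]/q[2]
E
python3 - <<'E'
from h import *
a=snap('top','t0');b=snap('side','s0')
for c in(a,b):
    T=c['world_to_cam'];print((-T[:3,:3].T@T[:3,3]).round(3),T[:3,:3].round(2).tolist(),c['camera_matrix'][0])
o=get_obs();print(o)
E
```

```text
[0.527 0.026 1.125] [[0.01, -1.0, 0.0], [-1.0, -0.01, -0.03], [0.03, -0.0, -1.0]] [362.12678012   0.         258.53230378]
[0.17  1.04  0.897] [[-0.92, -0.39, 0.02], [-0.24, 0.53, -0.81], [0.31, -0.75, -0.59]] [495.49487484   0.         258.40440655]
{'t': 0.1, 'joint_pos': array([ 1.06439066,  0.43514017,  0.02500194,  1.57399013, -0.01159026,
        1.13399286, -0.07510252]), 'dq': array([ 0.00048614, -0.0016893 ,  0.00183164, -0.00069083,  0.00053801,
       -0.00122259, -0.00054384]), 'tau': array([ 3.76002179e-03, -6.71754313e+01,  1.02841828e+00, -3.16898239e+01,
        1.57478743e-02,  7.31331529e-03,  1.24482503e-04]), 'eef_pos': array([ 0.24545403, -0.57456509,  0.40401895]), 'ee_rot': array([-6.60214816e-04,  9.79695893e-01,  2.00488098e-01, -2.10110525e-04]), 'contact_force': array([-0.96999606,  0.56575906,  0.30567224]), 'moment': array([ 0.03297302, -0.03863092, -0.02920324]), 'gripper_force': 0.0, 'opening': 0.9995452766203495}
```

View pics/t0.png

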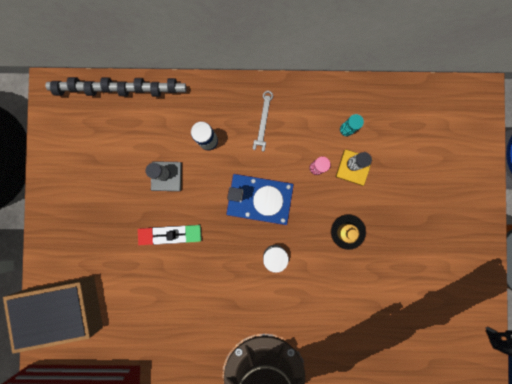

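View pics/s0.png

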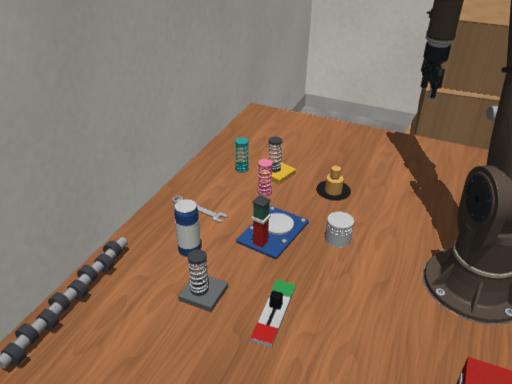

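The top view shows the yellow stand at (354,167) with a steel spring whose top is at (362,160), and the grey block with its spring at (160,171). The tester platen is at (268,201), the weight at (349,233), and the slide at (172,235) with red on the left and green on the right. Piston is at (276,260).
There are three spring candidates near the stand: pink (320,165), turquoise (352,125) and steel (360,160). The steel one fits, since it's on the yellow stand. I'll confirm it in a crop.

```bash
python3 - <<'E'
from h import *
L=lambda n:dict(np.load(f'pics/{n}.npz'))
a,b=L('t0'),L('s0')
cr=lambda c,x,y,w,h,s:cv2.resize(c['frame'][y:y+h,x:x+w,::-1],None,fx=s,fy=s,interpolation=cv2.INTER_CUBIC)
top=np.hstack([cr(a,300,105,80,60*2,5)[:600],cr(b,225,125,80,120,5)])[:600]
cv2.imwrite('pics/c1.png',top)
hsv=cv2.cvtColor(a['frame'],cv2.COLOR_RGB2HSV)
def seg(n,lo,hi,box,z):
    x0,y0,x1,y1=box;m=cv2.inRange(hsv[y0:y1,x0:x1],lo,hi)
    pts=cv2.findNonZero(m)
    r=cv2.minAreaRect(pts.astype(np.float32));u=np.array(r[0])+[x0,y0]
    k,l,st,cen=cv2.connectedComponentsWithStats(m);i=1+np.argmax(st[1:,4])
    c2=cen[i]+[x0,y0]
    print(n,len(pts),'rect',u.round(1),np.round(r[1],1),round(r[2],1),ray(a,*u,z).round(4)[:2],'largest',st[i],c2.round(1),ray(a,*c2,z).round(4)[:2])
seg('stand',(20,150,80),(32,255,255),(330,145,378,190),.02)
seg('base',(105,150,50),(125,255,255),(215,165,305,230),.012)
seg('platen',(0,0,150),(180,70,255),(248,184,287,218),.02)
seg('pad',(0,0,0),(180,255,45),(325,210,372,252),.006)
seg('knob',(15,120,120),(30,255,255),(335,220,365,250),.09)
seg('topspring',(0,0,0),(180,90,75),(352,150,375,169),.13)
seg('green',(50,150,80),(75,255,255),(130,220,210,250),.014)
seg('red',(0,180,100),(6,255,255),(130,220,210,250),.014)
seg('grip',(0,0,0),(180,255,50),(160,222,185,250),.055)
seg('piston',(0,0,150),(180,70,255),(258,240,295,278),.07)
seg('pink',(155,80,80),(178,255,255),(305,150,335,178),.11)
seg('blk',(0,0,0),(180,90,75),(145,160,172,183),.13)
print(hsv[160,360],hsv[156:165,366])
E
```

```text
stand 533 rect [353.9 166.9] [29.4 28.5] 18.4 [ 0.6432 -0.2692] largest [  7   5  33  35 533] [351.3 169.9] [ 0.6342 -0.2615]
base 1349 rect [259.7 198.9] [60.  40.4] 9.2 [0.5428 0.0184] largest [  12   10   66   49 1349] [257.5 198.7] [0.5433 0.0253]
platen 716 rect [264.7 200.6] [29.3 34.8] 87.5 [0.5375 0.003 ] largest [  5   2  30  30 709] [267.7 200.4] [ 0.5384 -0.006 ]
pad 533 rect [348.  231.5] [33. 32.] 90.0 [ 0.4448 -0.2549] largest [  7   5  33  34 533] [347.9 230.4] [ 0.4481 -0.2548]
knob 263 rect [349.  233.5] [17. 18.] 90.0 [ 0.4452 -0.2367] largest [  5   5  19  18 263] [349.  233.5] [ 0.4452 -0.2365]
topspring 168 rect [363.  159.5] [13. 14.] 90.0 [ 0.6525 -0.2651] largest [  4   3  15  14 168] [362.9 159.5] [ 0.6524 -0.2649]Traceback (most recent call last):
  File "<stdin>", line 21, in <module>
  File "<stdin>", line 11, in seg
AttributeError: 'NoneType' object has no attribute 'astype'
```

View pics/c1.png

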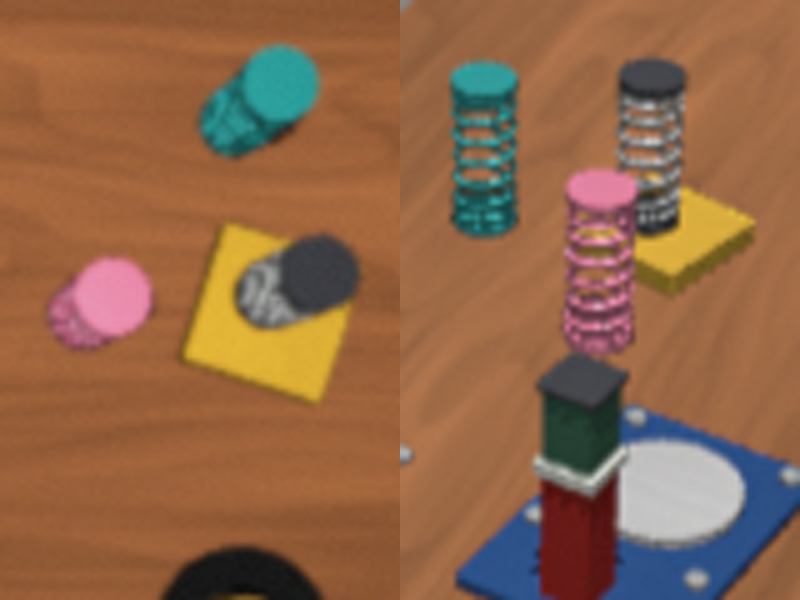

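The crop confirms it: the steel spring with the dark cap (top-view cap centre about (363,160)) stands on the yellow plate. Pink and turquoise stand on the bench. Next I'll measure the rest and cross-check with the side camera.

```bash
python3 - <<'E'
from h import *
from scipy.optimize import least_squares
L=lambda n:dict(np.load(f'pics/{n}.npz'))
a,b=L('t0'),L('s0')
def seg(c,n,lo,hi,box,z):
    hsv=cv2.cvtColor(c['frame'],cv2.COLOR_RGB2HSV)
    x0,y0,x1,y1=box;m=cv2.inRange(hsv[y0:y1,x0:x1],lo,hi)
    k,l,st,cen=cv2.connectedComponentsWithStats(m)
    if k<2: print(n,'none');return
    i=1+np.argmax(st[1:,4]); pts=np.argwhere(l==i)[:,::-1].astype(np.float32)
    r=cv2.minAreaRect(pts);u=np.array(r[0])+[x0,y0];c2=cen[i]+[x0,y0]
    print(n,st[i],'rect',u.round(1),np.round(r[1],1),round(r[2],1),ray(c,*u,z).round(4)[:2],'cen',c2.round(1),ray(c,*c2,z).round(4)[:2])
seg(a,'green',(45,120,60),(85,255,255),(130,220,210,250),.014)
seg(a,'red',(0,190,100),(4,255,255),(130,220,210,250),.014)
seg(a,'grip',(0,0,0),(180,255,50),(160,222,185,250),.055)
seg(a,'piston',(0,0,150),(180,70,255),(258,240,295,278),.07)
seg(a,'pink',(155,80,80),(178,255,255),(305,150,335,178),.11)
seg(a,'blk',(0,0,0),(180,90,85),(145,160,172,183),.13)
seg(a,'posttop',(0,0,0),(180,150,85),(225,184,247,205),.156)
seg(b,'S topspring',(0,0,0),(180,110,90),(264,134,286,146),.13)
seg(b,'S knob',(15,120,120),(30,255,255),(325,160,348,179),.09)
seg(b,'S platen',(0,0,150),(180,60,255),(262,205,300,240),.02)
seg(b,'S green',(45,120,60),(85,255,255),(255,275,300,345),.014)
seg(b,'S red',(0,190,100),(4,255,255),(245,275,300,345),.014)
seg(b,'S posttop',(0,0,0),(180,150,85),(250,194,274,209),.156)
h=cv2.cvtColor(a['frame'],cv2.COLOR_RGB2HSV)
print(h[235,135:203:3].tolist())
for p in([.652,-.265,.13],[.445,-.237,.09],[.538,-.006,.02]):print(proj(a,p),proj(b,p))
E
```

```text
green [ 56   6  14  15 202] rect [192.5 233. ] [14. 13.] 90.0 [0.4366 0.2229] cen [192.6 232.9] [0.4368 0.2225]
red none
grip [ 5  9 14  8 50] rect [171.7 234.7] [ 7.6 11. ] 53.1 [0.4342 0.2768] cen [172.3 234.2] [0.4357 0.2751]
piston [  5   7  26  26 507] rect [275.  259.5] [24.7 24.7] 45.0 [ 0.3667 -0.0271] cen [275.3 259.5] [ 0.3666 -0.0278]
pink [  5   7  21  18 266] rect [320.3 165.8] [15.6 20.5] 45.0 [ 0.6362 -0.1505] cen [319.8 165.4] [ 0.6371 -0.1492]
blk [  1   3  26  18 357] rect [158.6 171.5] [25.4 16.5] 3.4 [0.6137 0.2983] cen [159.5 171.3] [0.6145 0.2958]
posttop [  3   4  16  13 171] rect [235.5 194. ] [12. 15.] 90.0 [0.5531 0.0844] cen [235.9 193.7] [0.5539 0.0833]
S topspring [ 5  3 13  9 93] rect [275. 141.] [ 8. 12.] 90.0 [ 0.646  -0.2523] cen [274.9 140.8] [ 0.6469 -0.2536]
S knob [  6   5  13  14 116] rect [336.9 171.9] [14.6  9.8] 77.5 [ 0.4311 -0.2219] cen [336.7 171.7] [ 0.4319 -0.2226]
S platen [  0   8  32  20 437] rect [277.5 222.5] [19. 31.] 90.0 [ 0.535  -0.0014] cen [279.3 222.4] [ 0.5306 -0.004 ]
S green [ 17   5  23  17 232] rect [283.1 287.7] [20.1 12.5] 15.9 [0.4324 0.2239] cen [283.5 287.7] [0.4316 0.2235]
S red [  6  48  26  20 317] rect [263.9 332.2] [22.7 15.7] 15.9 [0.4235 0.3683] cen [263.9 332.6] [0.4231 0.3691]
S posttop [  3   2  17  13 176] rect [261. 202.] [12. 16.] 90.0 [0.5467 0.0997] cen [261.  202.7] [0.5456 0.1025]
[[12, 161, 152], [3, 183, 205], [1, 186, 217], [1, 185, 216], [1, 186, 217], [1, 184, 217], [179, 64, 124], [105, 7, 78], [90, 8, 65], [90, 5, 56], [60, 5, 48], [150, 5, 47], [140, 14, 53], [90, 102, 5], [0, 0, 42], [105, 8, 128], [96, 8, 155], [68, 121, 198], [68, 134, 204], [67, 131, 204], [68, 132, 203], [67, 133, 203], [17, 123, 87]]
[362.95741366 159.66644328] [274.70785878 138.83694047]
[349.1146972  233.58593952] [333.80569413 168.41084132]
[267.69923027 200.47775392] [277.0985557  221.31580668]
```

```bash
cat >> h.py <<'E'
from scipy.spatial.transform import Rotation as Ro
def go(x,y,z,yaw=None):
    """shift (mm, tool axes) and spin (deg) to bring the TCP to x,y,z / tool-x yaw deg"""
    o=get_obs();q=o['ee_rot'];R=Ro.from_quat(np.r_[q[1:],q[0]]).as_matrix()
    d=R.T@(np.array([x,y,z])-o['eef_pos'])*1000
    cur=np.degrees(np.arctan2(R[1,0],R[0,0]))
    print('move',d.round(1),'spin',None if yaw is None else round((cur-yaw+180)%360-180,1),'at',o['eef_pos'].round(4),'yaw',cur.round(1),'tilt',R[2,:2].round(4),'t',o['t'],'open',o['opening'].round(3),'F',o['contact_force'].round(1))
E
python3 -c "
from h import *
go(.652,-.265,.40,80)"
```

```text
Traceback (most recent call last):
  File "h.py", line 19, in go
    print('move',d.round(1),'spin',None if yaw is None else round((cur-yaw+180)%360-180,1),'at',o['eef_pos'].round(4),'yaw',cur.round(1),'tilt',R[2,:2].round(4),'t',o['t'],'open',o['opening'].round(3),'F',o['contact_force'].round(1))
                                                                                                                                                                                   ^^^^^^^^^^^^^^^^^^
AttributeError: 'float' object has no attribute 'round'
```

```bash
sed -i "s/o\['opening'\].round(3)/round(o['opening'],3)/" h.py
python3 -c "
from h import *
go(.652,-.265,.40,80)"
```

```text
move [ 495.5 -125.     4.1] spin -56.9 at [ 0.2455 -0.5746  0.404 ] yaw 23.1 tilt [-0.0001 -0.0014] t 0.1 open 1.0 F [-1.   0.6  0.3]
```

>>> jog_arm(
  commands=[
    {"xyz":[60,-15,0],"spin":-8,"grip":1},
    {"xyz":[120,-30,0],"spin":-16,"grip":1},
    {"xyz":[180,-45,0],"spin":-24,"grip":1},
    {"xyz":[240,-60,0],"spin":-32,"grip":1},
    {"xyz":[300,-75,0],"spin":-40,"grip":1},
    {"xyz":[360,-90,0],"spin":-48,"grip":1},
    {"xyz":[420,-106,0],"spin":-57,"grip":1},
    {"xyz":[470,-118,2],"spin":-57,"grip":1},
    {"xyz":[495.5,-125,4],"spin":-57,"grip":1},
    {"xyz":[495.5,-125,4],"spin":-57,"grip":1},
    {"xyz":[495.5,-125,4],"spin":-57,"grip":1},
  ],
)

```text
t: 1.48
eef_pos: [0.6511, -0.2668, 0.4004]
ee_rot: [0.0, 0.766, 0.643, -0.001]
contact_force: [-1.0, -0.1, 0.0]
opening: 1.001
gripper_force: 0.0
```

```bash
python3 - <<'E'
from h import *
go(.652,-.265,.33,80)
w=snap('wrist','w1');T=w['world_to_cam'];print((-T[:3,:3].T@T[:3,3]).round(3),w['camera_matrix'][0])
print(proj(w,[.652,-.265,.13]),proj(w,[.637,-.15,.11]))
E
```

```text
move [ 2.1  0.6 70.4] spin 0.0 at [ 0.6511 -0.2668  0.4004] yaw 80.0 tilt [-0.0015 -0.0011] t 1.475 open 1.001 F [-1.  -0.1  0. ]
[ 0.664 -0.19   0.371] [272.98997854   0.         252.8724166 ]
[253.88514206 194.18763811] [213.89760352  65.73389155]
```

View pics/w1.png

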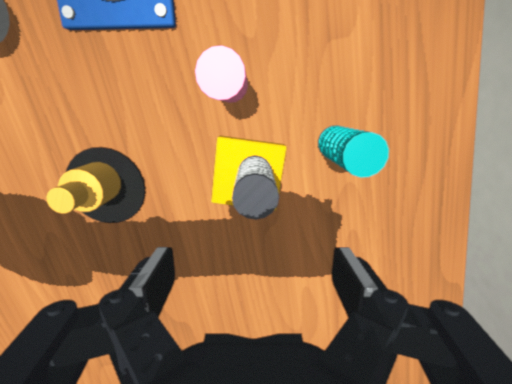

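Wrist view: spring cap at (257,195), turquoise (366,154), pink (220,73), and the weight with its knob top at (62,200). I'll combine the wrist and top rays.

```bash
python3 - <<'E'
from h import *
L=lambda n:dict(np.load(f'pics/{n}.npz'))
a,w,b=L('t0'),L('w1'),L('s0')
hsv=cv2.cvtColor(w['frame'],cv2.COLOR_RGB2HSV)
m=cv2.inRange(hsv,(0,0,30),(180,110,110)); m[:172]=0;m[222:]=0;m[:,:228]=0;m[:,284:]=0
k,l,st,c=cv2.connectedComponentsWithStats(m);i=1+np.argmax(st[1:,4]);print(st[i],c[i],ray(w,*c[i],.13).round(4))
e=cv2.minEnclosingCircle(np.argwhere(l==i)[:,::-1].astype(np.float32));print(e,ray(w,*e[0],.13).round(4))
print('knob',ray(w,62,200,.09).round(4),'pad',ray(w,107,184,.006).round(4), 'weight body z.054 top',ray(a,349,233.5,.054).round(4))
print('turq',ray(w,366,154,.11).round(4),'pink',ray(w,220,73,.11).round(4))
# knob in top image: brighter circle?
cv2.imwrite('pics/c2.png',np.hstack([cv2.resize(x['frame'][v:v+40,u:u+40,::-1],(400,400),interpolation=cv2.INTER_CUBIC) for x,u,v in((a,329,213),(b,315,155))]))
E
```

```text
[234 193  46  27 240] [260.05833333 211.57916667] [ 0.6548 -0.2829  0.13  ]
((256.5, 201.5), 23.162569046020508) [ 0.6532 -0.2725  0.13  ]
knob [ 0.4438 -0.2477  0.09  ] pad [ 0.4481 -0.2536  0.006 ] weight body z.054 top [ 0.4424 -0.2458  0.054 ]
turq [ 0.7634 -0.2502  0.11  ] pink [ 0.641  -0.1566  0.11  ]
```

View pics/c2.png

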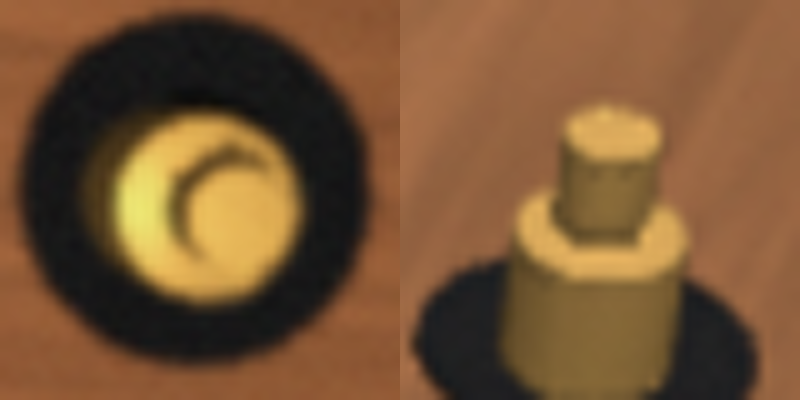

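Knob top in the side crop is about (335.7,167.8) and in the top crop about (353,233.7). Spring is at about (0.653,-0.2655). Next: descend and grasp.

>>> jog_arm(
  commands=[
    {"xyz":[1.6,1.6,40],"spin":0,"grip":1},
    {"xyz":[1.6,1.6,80],"spin":0,"grip":1},
    {"xyz":[1.6,1.6,120],"spin":0,"grip":1},
    {"xyz":[1.6,1.6,150],"spin":0,"grip":1},
    {"xyz":[1.6,1.6,155],"spin":0,"grip":1},
    {"xyz":[1.6,1.6,155],"spin":0,"grip":1},
    {"xyz":[1.6,1.6,155],"spin":0,"grip":0.4},
    {"xyz":[1.6,1.6,155],"spin":0,"grip":0.4},
    {"xyz":[1.6,1.6,155],"spin":0,"grip":0.4},
    {"xyz":[1.6,1.6,155],"spin":0,"grip":0.4},
    {"xyz":[1.6,1.6,155],"spin":0,"grip":0.4},
    {"xyz":[1.6,1.6,155],"spin":0,"grip":0.4},
  ],
  grip_force=30,
)

```text
t: 3.02
eef_pos: [0.654, -0.2639, 0.2458]
ee_rot: [0.0, 0.765, 0.644, 0.0]
contact_force: [0.1, -0.3, 0.9]
opening: 0.504
gripper_force: 26.1
```

```bash
python3 - <<'E'
from h import *
go(.652,-.265,.33,80)
E
```

```text
move [ -1.4  -1.8 -84.2] spin 0.1 at [ 0.654  -0.2639  0.2458] yaw 80.1 tilt [-0.0001  0.0003] t 3.025 open 0.504 F [ 0.1 -0.3  0.9]
```

>>> jog_arm(
  commands=[
    {"xyz":[0,0,-20],"grip":0.4,"spin":0},
    {"xyz":[0,0,-60],"grip":0.4,"spin":0},
    {"xyz":[0,0,-110],"grip":0.4,"spin":0},
    {"xyz":[10,-7,-125],"grip":0.4,"spin":0},
    {"xyz":[40,-27,-125],"grip":0.4,"spin":0},
    {"xyz":[80,-54,-125],"grip":0.4,"spin":0},
    {"xyz":[120,-81,-125],"grip":0.4,"spin":0},
    {"xyz":[160,-108,-125],"grip":0.4,"spin":0},
    {"xyz":[200,-136,-125],"grip":0.4,"spin":0},
    {"xyz":[226,-153,-125],"grip":0.4,"spin":0},
    {"xyz":[234,-158.5,-125],"grip":0.4,"spin":0},
    {"xyz":[234,-158.5,-125],"grip":0.4,"spin":0},
    {"xyz":[234,-158.5,-90],"grip":0.4,"spin":0},
    {"xyz":[234,-158.5,-50],"grip":0.4,"spin":0},
    {"xyz":[234,-158.5,-20],"grip":0.4,"spin":0},
    {"xyz":[234,-158.5,-8],"grip":0.4,"spin":0},
    {"xyz":[234,-158.5,-5],"grip":0.4,"spin":0},
    {"xyz":[234,-158.5,-5],"grip":0.4,"spin":0},
  ],
)

```text
t: 5.28
eef_pos: [0.5385, -0.0064, 0.2515]
ee_rot: [0.0, 0.765, 0.643, 0.0]
contact_force: [0.6, 0.7, -1.5]
opening: 0.505
gripper_force: 26.4
```

```bash
python3 - <<'E'
from h import *
go(.5385,-.006,.2455,80)
s=snap('side','s2');
cv2.imwrite('pics/s2c.png',cv2.resize(s['frame'][130:280,190:350,::-1],(640,600),interpolation=cv2.INTER_CUBIC))
print(proj(s,[.5385,-.006,.02])*4-[760,520],proj(s,[.5385,-.006,.13])*4-[760,520])
E
```

```text
move [ 0.4 -0.   6. ] spin 0.1 at [ 0.5385 -0.0064  0.2515] yaw 80.1 tilt [0.0001 0.0013] t 5.275 open 0.505 F [ 0.6  0.7 -1.5]
[347.74032715 365.08238174] [354.48606909 238.22874288]
```

View pics/s2c.png

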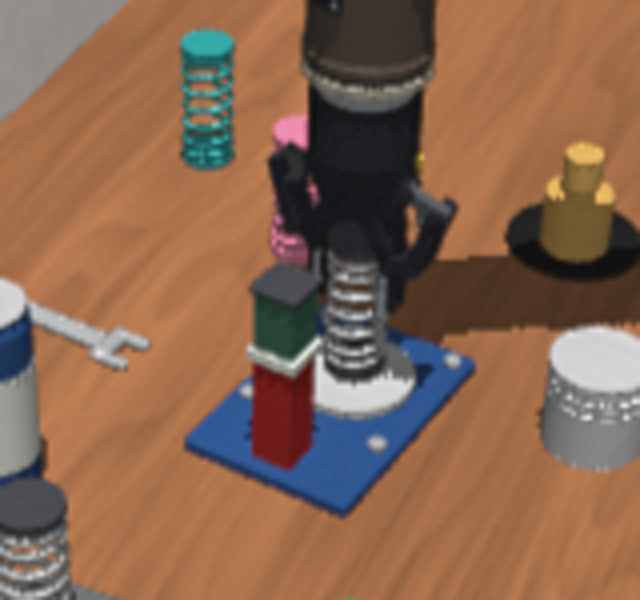

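Picture: the gripped spring hangs upright just over the platen, with its foot at crop (353,365) as predicted and the post clear. Next: lower it, release and rise.

>>> jog_arm(
  commands=[
    {"xyz":[0,0,3],"grip":0.4,"spin":0},
    {"xyz":[0,0,5.5],"grip":0.4,"spin":0},
    {"xyz":[0,0,6],"grip":0.4,"spin":0},
    {"xyz":[0,0,6],"grip":0.4,"spin":0},
    {"xyz":[0,0,6],"grip":0.55,"spin":0},
    {"xyz":[0,0,6],"grip":0.7,"spin":0},
    {"xyz":[0,0,6],"grip":1,"spin":0},
    {"xyz":[0,0,6],"grip":1,"spin":0},
    {"xyz":[0,0,6],"grip":1,"spin":0},
    {"xyz":[0,0,0],"grip":1,"spin":0},
    {"xyz":[0,0,-30],"grip":1,"spin":0},
    {"xyz":[0,0,-80],"grip":1,"spin":0},
    {"xyz":[0,0,-130],"grip":1,"spin":0},
    {"xyz":[0,0,-130],"grip":1,"spin":0},
  ],
)

```text
t: 7.08
eef_pos: [0.539, -0.0057, 0.3851]
ee_rot: [0.002, 0.765, 0.644, 0.003]
contact_force: [0.2, 0.5, -0.9]
opening: 0.999
gripper_force: 0.0
```

```bash
python3 - <<'E'
from h import *
w=snap('wrist','w3'); a=snap('top','t3'); s=snap('side','s3')
K=proj(w,[.5385,-.006,.13]);P=proj(w,[.5385,-.006,.02]);k=K.astype(int);print(K,P,proj(s,[.5385,-.006,.13]))
x,y=260,60
import numpy as np
sc=s['frame'][150:290,200:350,::-1]
cv2.imwrite('pics/c3.png',np.hstack([cv2.resize(w['frame'][:,130:400,::-1],(375,534)),cv2.resize(sc,(420,534),interpolation=cv2.INTER_CUBIC)]))
# knob from three rays
from scipy.optimize import least_squares
b=np.load('pics/s0.npz');a0=np.load('pics/t0.npz');w1=np.load('pics/w1.npz')
f=lambda p:np.r_[(proj(a0,[*p,.09])-[353,233.7])*1.0/362*1.04,(proj(b,[*p,.09])-[335.7,167.8])/495*1.5,(proj(w1,[*p,.09])-[62,200])/273*.3]
r=least_squares(f,[.445,-.245]);print(r.x,(r.fun*1000).round(1))
go(*r.x,.375,80)
E
```

```text
[250.23010739 202.81665685] [250.28913148 174.20435255] [278.62151727 189.55718572]
[ 0.44337759 -0.24745973] [-0.6  1.4 -1.3 -2.8 -0.5 -0.2]
move [-253.7  -51.4    5.3] spin 0.1 at [ 0.5375 -0.0063  0.3802] yaw 80.1 tilt [-0.0004 -0.0008] t 7.225 open 1.001 F [-0.4  0.8 -0.1]
```

View pics/c3.png

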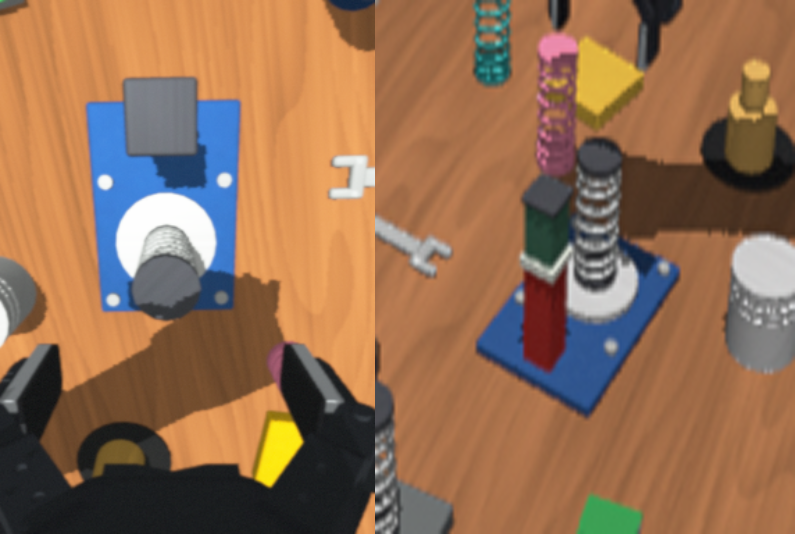

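The wrist and side crops show the spring standing free and upright on the platen, with its cap at wrist (250,204) where (250,203) was predicted. Next: move to the weight.

>>> jog_arm(
  commands=[
    {"xyz":[-50,-10,0],"grip":1,"spin":0},
    {"xyz":[-110,-22,0],"grip":1,"spin":0},
    {"xyz":[-170,-34,0],"grip":1,"spin":0},
    {"xyz":[-220,-45,20],"grip":1,"spin":0},
    {"xyz":[-246,-50,50],"grip":1,"spin":0},
    {"xyz":[-253.7,-51.4,75],"grip":1,"spin":0},
    {"xyz":[-253.7,-51.4,80],"grip":1,"spin":0},
    {"xyz":[-253.7,-51.4,80],"grip":1,"spin":0},
    {"xyz":[-253.7,-51.4,80],"grip":1,"spin":0},
  ],
)

```text
t: 8.35
eef_pos: [0.4444, -0.2467, 0.3014]
ee_rot: [0.0, 0.765, 0.644, 0.0]
contact_force: [0.8, -0.2, 0.0]
opening: 0.998
gripper_force: 0.0
```

```bash
python3 - <<'E'
from h import *
go(.4436,-.2475,.234,80)
w=snap('wrist','w4');print(proj(w,[.4436,-.2475,.09]))
hsv=cv2.cvtColor(w['frame'],cv2.COLOR_RGB2HSV)
m=cv2.inRange(hsv,(12,120,90),(30,255,255));m[:120]=0;m[300:]=0;m[:,:190]=0;m[:,320:]=0
p=np.argwhere(m);print(len(p),p.min(0),p.max(0))
for v in range(p[:,0].min(),p[:,0].max()+1,6):
  q=p[p[:,0]==v][:,1]
  if len(q):print(v,q.min(),q.max(),end='; ')
E
```

```text
move [-1.  -0.7 67.4] spin 0.2 at [ 0.4444 -0.2467  0.3014] yaw 80.2 tilt [-0.0001  0.0012] t 8.35 open 0.998 F [ 0.8 -0.2  0. ]
[251.77048521 222.9602497 ]
18608 [120 190] [299 319]
120 190 319; 126 190 319; 132 190 319; 138 190 319; 144 190 319; 150 190 319; 156 190 319; 162 190 319; 168 190 319; 174 190 319; 180 190 319; 186 190 319; 192 190 319; 198 190 319; 204 190 319; 210 190 319; 216 190 319; 222 190 319; 228 190 319; 234 190 319; 240 190 319; 246 190 319; 252 190 319; 258 190 319; 264 190 319; 270 190 319; 276 190 319; 282 190 319; 288 190 319; 294 190 319;
```

>>> jog_arm(
  commands=[
    {"xyz":[-1,-0.7,30],"grip":1,"spin":0},
    {"xyz":[-1,-0.7,55],"grip":1,"spin":0},
    {"xyz":[-1,-0.7,66],"grip":1,"spin":0},
    {"xyz":[-1,-0.7,67],"grip":1,"spin":0},
    {"xyz":[-1,-0.7,67],"grip":0.6,"spin":0},
    {"xyz":[-1,-0.7,67],"grip":0.25,"spin":0},
    {"xyz":[-1,-0.7,67],"grip":0.25,"spin":0},
    {"xyz":[-1,-0.7,67],"grip":0.25,"spin":0},
    {"xyz":[-1,-0.7,67],"grip":0.25,"spin":0},
    {"xyz":[-1,-0.7,67],"grip":0.25,"spin":0},
    {"xyz":[-1,-0.7,67],"grip":0.25,"spin":0},
    {"xyz":[-1,-0.7,67],"grip":0.25,"spin":0},
  ],
  grip_force=60,
)

```text
t: 9.9
eef_pos: [0.4428, -0.2482, 0.2343]
ee_rot: [0.0, 0.765, 0.644, -0.0]
contact_force: [-2.6, 0.4, 6.0]
opening: 0.333
gripper_force: 58.8
```

```bash
python3 - <<'E'
from h import *
go(.5385,-.007,.41,80)
E
```

```text
move [ 254.    52.9 -175.8] spin 0.1 at [ 0.4428 -0.2482  0.2343] yaw 80.1 tilt [-0.0004  0.0001] t 9.9 open 0.333 F [-2.6  0.4  6. ]
```

>>> jog_arm(
  commands=[
    {"xyz":[0,0,-15],"grip":0.25,"spin":0},
    {"xyz":[0,0,-50],"grip":0.25,"spin":0},
    {"xyz":[0,0,-100],"grip":0.25,"spin":0},
    {"xyz":[0,0,-150],"grip":0.25,"spin":0},
    {"xyz":[10,2,-172],"grip":0.25,"spin":0},
    {"xyz":[40,8,-176],"grip":0.25,"spin":0},
    {"xyz":[80,17,-176],"grip":0.25,"spin":0},
    {"xyz":[125,26,-176],"grip":0.25,"spin":0},
    {"xyz":[170,35.5,-176],"grip":0.25,"spin":0},
    {"xyz":[210,43.7,-176],"grip":0.25,"spin":0},
    {"xyz":[240,50,-176],"grip":0.25,"spin":0},
    {"xyz":[252,52.5,-176],"grip":0.25,"spin":0},
    {"xyz":[254,52.9,-176],"grip":0.25,"spin":0},
    {"xyz":[254,52.9,-176],"grip":0.25,"spin":0},
    {"xyz":[254,52.9,-176],"grip":0.25,"spin":0},
  ],
)

```text
t: 11.78
eef_pos: [0.5383, -0.0083, 0.4096]
ee_rot: [0.0, 0.766, 0.643, -0.0]
contact_force: [-0.1, -0.9, -8.6]
opening: 0.328
gripper_force: 61.1
```

```bash
python3 - <<'E'
from h import *
go(.5385,-.007,.36,80)
print(get_obs()['opening'])
s=snap('side','s5')
cv2.imwrite('pics/s5c.png',cv2.resize(s['frame'][110:260,190:350,::-1],(640,600),interpolation=cv2.INTER_CUBIC))
E
```

```text
move [ 1.4  0.  49.6] spin 0.0 at [ 0.5383 -0.0083  0.4096] yaw 80.0 tilt [-0.0008 -0.0004] t 11.775 open 0.328 F [-0.1 -0.9 -8.6]
0.32831644048565056
```

View pics/s5c.png

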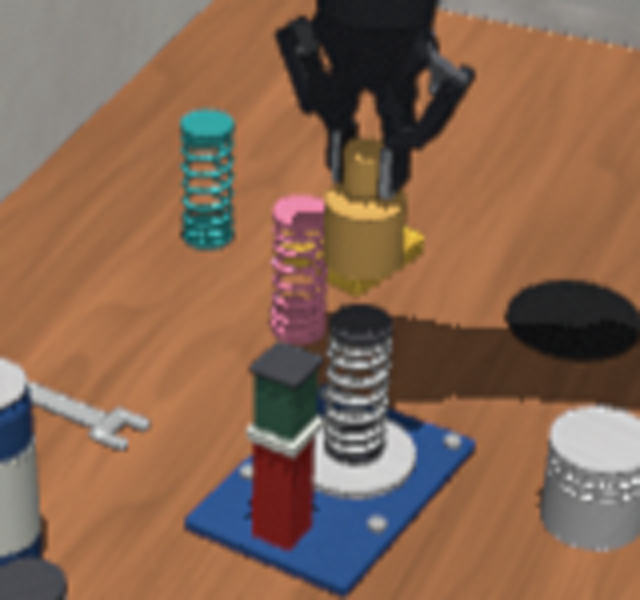

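The weight hangs upright, centred above the spring. I'll lower it gently in stages and read the force.

>>> jog_arm(
  commands=[
    {"xyz":[1.2,0,20],"grip":0.25,"spin":0},
    {"xyz":[1.2,0,35],"grip":0.25,"spin":0},
    {"xyz":[1.2,0,44],"grip":0.25,"spin":0},
    {"xyz":[1.2,0,48],"grip":0.25,"spin":0},
    {"xyz":[1.2,0,51],"grip":0.25,"spin":0},
    {"xyz":[1.2,0,54],"grip":0.25,"spin":0},
    {"xyz":[1.2,0,57],"grip":0.25,"spin":0},
    {"xyz":[1.2,0,60],"grip":0.25,"spin":0},
    {"xyz":[1.2,0,63],"grip":0.25,"spin":0},
    {"xyz":[1.2,0,66],"grip":0.25,"spin":0},
    {"xyz":[1.2,0,68],"grip":0.25,"spin":0},
    {"xyz":[1.2,0,70],"grip":0.25,"spin":0},
    {"xyz":[1.2,0,70],"grip":0.25,"spin":0},
    {"xyz":[1.2,0,70],"grip":0.25,"spin":0},
    {"xyz":[1.2,0,70],"grip":0.25,"spin":0},
  ],
)

```text
t: 13.7
eef_pos: [0.5389, -0.0058, 0.3399]
ee_rot: [0.0, 0.765, 0.644, 0.0]
contact_force: [2.0, 0.7, -0.3]
opening: 0.332
gripper_force: 62.0
```

Force is nearly zero at about 18 mm of compression, which points to sound. Next: release and rise.

>>> jog_arm(
  commands=[
    {"xyz":[0,0,0.5],"grip":0.25,"spin":0},
    {"xyz":[0,0,0.5],"grip":0.4,"spin":0},
    {"xyz":[0,0,0.5],"grip":0.5,"spin":0},
    {"xyz":[0,0,0.5],"grip":0.7,"spin":0},
    {"xyz":[0,0,0.5],"grip":1,"spin":0},
    {"xyz":[0,0,0.5],"grip":1,"spin":0},
    {"xyz":[0,0,0.5],"grip":1,"spin":0},
    {"xyz":[0,0,-10],"grip":1,"spin":0},
    {"xyz":[0,0,-40],"grip":1,"spin":0},
    {"xyz":[0,0,-80],"grip":1,"spin":0},
    {"xyz":[0,0,-90],"grip":1,"spin":0},
    {"xyz":[0,0,-90],"grip":1,"spin":0},
  ],
)

```text
t: 15.2
eef_pos: [0.5388, -0.0058, 0.4305]
ee_rot: [0.001, 0.765, 0.644, 0.001]
contact_force: [-0.5, 0.1, -0.1]
opening: 1.001
gripper_force: 0.0
```

```bash
python3 - <<'E'
from h import *
s=snap('side','s6')
cv2.imwrite('pics/s6c.png',cv2.resize(s['frame'][110:260,190:350,::-1],(640,600),interpolation=cv2.INTER_CUBIC))
for h in(.02,.089,.111,.13,.089+.084,.111+.084):print(h,(proj(s,[.5385,-.007,h])*4-[760,440]).round())
# track geometry from both views
a=np.load('pics/t0.npz');b=np.load('pics/s0.npz')
r=cv2.inRange(cv2.cvtColor(a['frame'],cv2.COLOR_RGB2HSV),(0,170,190),(3,255,255));r[:222]=0;r[250:]=0;r[:,:130]=0;r[:,170:]=0
q=np.argwhere(r);u=q.mean(0)[::-1];print('red',len(q),q.min(0),q.max(0),ray(a,*u,.014))
go(.436,.223,.43)
E
```

```text
0.02 [348. 444.]
0.089 [352. 366.]
0.111 [354. 340.]
0.13 [355. 317.]
0.173 [358. 265.]
0.195 [359. 237.]
red 216 [228 138] [244 151] [0.42559422 0.36907967 0.014     ]
move [ 207.9 -140.3   -0.6] spin None at [ 0.5386 -0.0059  0.4294] yaw 80.1 tilt [-0.0002 -0.0002] t 15.25 open 0.999 F [ 0.3  0.3 -0.4]
```

View pics/s6c.png

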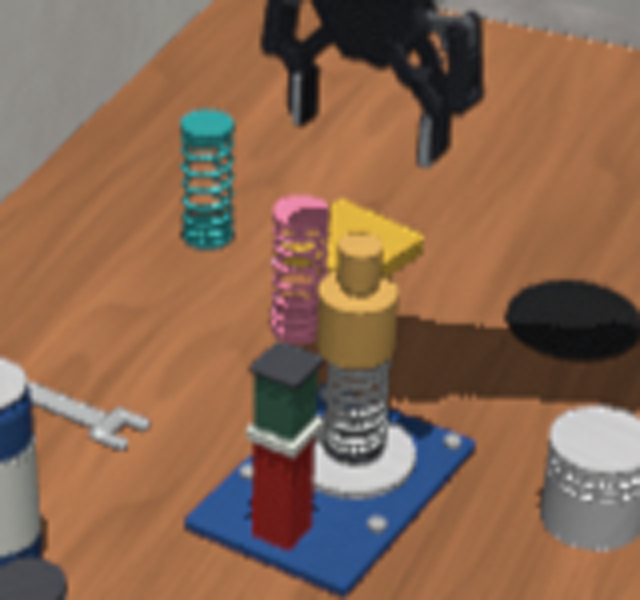

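The loaded spring's knob top is at crop row about 243. Sound predicts 237 and soft predicts 265, so the top sits above the white line and the spring is sound: push to green. The grip lies near (0.434,0.277), with the green end toward -y. Next: move behind it on the red side with shut fingers.

>>> jog_arm(
  commands=[
    {"xyz":[50,-26,0],"grip":1,"spin":-4},
    {"xyz":[100,-52,0],"grip":0.5,"spin":-8},
    {"xyz":[150,-78,0],"grip":0,"spin":-14},
    {"xyz":[200,-104,0],"grip":0,"spin":-14},
    {"xyz":[250,-130,0],"grip":0,"spin":-14},
    {"xyz":[295,-154,0],"grip":0,"spin":-14},
    {"xyz":[320,-167,30],"grip":0,"spin":-14},
    {"xyz":[326.5,-170,50],"grip":0,"spin":-14},
    {"xyz":[326.5,-170,50],"grip":0,"spin":-14},
    {"xyz":[326.5,-170,50],"grip":0,"spin":-14},
  ],
)

```text
t: 16.5
eef_pos: [0.4276, 0.3445, 0.3797]
ee_rot: [0.0, 0.681, 0.732, -0.0]
contact_force: [0.0, -0.1, -0.5]
opening: 0.006
gripper_force: 0.0
```

```bash
python3 - <<'E'
from h import *
a=snap('top','t7');s=snap('side','s7');w=snap('wrist','w7')
go(.4275,.335,.203,94)
for p in([.434,.236,.055],[.4257,.356,.055],[.434,.277,.055],[.434,.277,.014]):print(proj(w,p).round(),(proj(s,p)*5-[1100,1325]).round())
sc=cv2.resize(s['frame'][265:345,220:300,::-1],(400,400),interpolation=cv2.INTER_CUBIC)
cv2.imwrite('pics/c7.png',np.hstack([cv2.resize(w['frame'][:,:,::-1],(400,300)),cv2.resize(sc,(300,300))]))
E
```

```text
move [ -9.6  -1.1 177.5] spin 0.1 at [0.4278 0.3446 0.3805] yaw 94.1 tilt [0.0004 0.0011] t 16.65 open 0.001 F [ 0.  -0.2 -0.7]
[252. 267.] [308.  69.]
[252. 171.] [228. 253.]
[254. 237.] [276. 126.]
[254. 223.] [273. 187.]
```

View pics/c7.png

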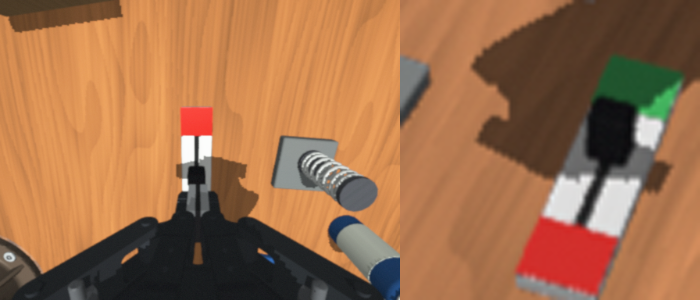

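The wrist view shows the black grip at (252,224) full-res, just ahead of the shut fingers on the red side. The side crop puts it at about y 0.29. Next: lower, then push toward green.

>>> jog_arm(
  commands=[
    {"xyz":[-9.5,-1,50],"grip":0,"spin":0},
    {"xyz":[-9.5,-1,100],"grip":0,"spin":0},
    {"xyz":[-9.5,-1,145],"grip":0,"spin":0},
    {"xyz":[-9.5,-1,172],"grip":0,"spin":0},
    {"xyz":[-9.5,-1,177],"grip":0,"spin":0},
    {"xyz":[-9.5,-1,177],"grip":0,"spin":0},
    {"xyz":[-20,-1,177],"grip":0,"spin":0},
    {"xyz":[-30,-1,177],"grip":0,"spin":0},
    {"xyz":[-40,-1,177],"grip":0,"spin":0},
    {"xyz":[-50,-1,177],"grip":0,"spin":0},
    {"xyz":[-60,-1,177],"grip":0,"spin":0},
    {"xyz":[-68,-1,177],"grip":0,"spin":0},
    {"xyz":[-74,-1,177],"grip":0,"spin":0},
    {"xyz":[-78,-1,177],"grip":0,"spin":0},
    {"xyz":[-78,-1,177],"grip":0,"spin":0},
  ],
)

```text
t: 18.52
eef_pos: [0.4318, 0.2666, 0.2025]
ee_rot: [0.0, 0.681, 0.732, -0.0]
contact_force: [-0.0, 0.3, 1.1]
opening: -0.002
gripper_force: 0.0
```

>>> jog_arm(
  commands=[
    {"xyz":[-4,0,0],"grip":0,"spin":0},
    {"xyz":[-7,0,0],"grip":0,"spin":0},
    {"xyz":[-9,0,0],"grip":0,"spin":0},
    {"xyz":[-9,0,0],"grip":0,"spin":0},
  ],
)

```text
t: 19.02
eef_pos: [0.4324, 0.2581, 0.2026]
ee_rot: [-0.0, 0.681, 0.732, -0.0]
contact_force: [-0.1, 1.8, -0.6]
opening: 0.002
gripper_force: 0.6
```

```bash
python3 - <<'E'
from h import *
a=snap('side','s8')
print(get_obs()['contact_force'])
cv2.imwrite('pics/s8c.png',cv2.resize(a['frame'][210:350,210:330,::-1],(510,595),interpolation=cv2.INTER_CUBIC))
for p in([.434,.236,.055],[.434,.27,.055]):print(((proj(a,p)-[210,210])*4.25).round())
E
```

```text
[-1.46561845  1.05343439  0.05811692]
[304. 292.]
[282. 333.]
```

View pics/s8c.png

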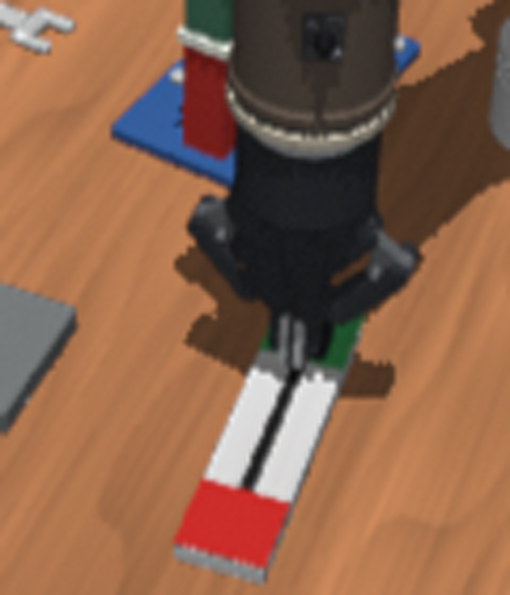

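Picture (my tenth and last): the fingers are pushing the grip well into the green part. Next I'll go on in small steps to the stop, which a force rise will show.

>>> jog_arm(
  commands=[
    {"xyz":[-2,0,0],"grip":0,"spin":0},
    {"xyz":[-4,0,0],"grip":0,"spin":0},
    {"xyz":[-4,0,0],"grip":0,"spin":0},
  ],
)

```text
t: 19.45
eef_pos: [0.4324, 0.2569, 0.2029]
ee_rot: [-0.002, 0.68, 0.733, 0.002]
contact_force: [-2.7, 12.5, -8.6]
opening: -0.001
gripper_force: 6.1
```

The stop is reached: 12.5 N at y 0.257, against 0.258 expected. Next: back off and rise.

>>> jog_arm(
  commands=[
    {"xyz":[10,0,0],"grip":0,"spin":0},
    {"xyz":[30,0,0],"grip":0,"spin":0},
    {"xyz":[40,0,-30],"grip":0,"spin":0},
    {"xyz":[40,0,-80],"grip":0,"spin":0},
    {"xyz":[40,0,-140],"grip":0,"spin":0},
    {"xyz":[40,0,-170],"grip":0,"spin":0},
    {"xyz":[40,0,-170],"grip":0,"spin":0},
  ],
)

```text
t: 20.32
eef_pos: [0.4302, 0.2955, 0.3754]
ee_rot: [0.001, 0.681, 0.732, 0.002]
contact_force: [1.1, -0.4, -0.5]
opening: -0.003
gripper_force: 0.0
```

```bash
python3 - <<'E'
from h import *
s=snap('side','s9');b=np.load('pics/s6.npz')
# weight/spring unchanged since release? grip position?
d=cv2.absdiff(s['frame'][165:232,268:292],b['frame'][165:232,268:292]);print('weight region diff',d.mean())
g=cv2.inRange(cv2.cvtColor(s['frame'],cv2.COLOR_RGB2HSV),(0,0,0),(180,255,30));g[:268]=0;g[305:]=0;g[:,:262]=0;g[:,300:]=0
k,l,st,c=cv2.connectedComponentsWithStats(g);i=1+np.argmax(st[1:,4]);print(st[i],c[i],proj(s,[.434,.236,.055]),proj(s,[.434,.236,.015]))
print(get_obs()['contact_force'])
E
```

```text
weight region diff 71.10199004975124
[276 277  12  17 174] [281.65517241 285.26436782] [281.52719486 278.71177778] [280.74977855 290.51797756]
[ 0.41268728 -0.28347283 -0.17685335]
```

The grip sits at the green end. The weight region is probably hidden by the arm in the side view, so I'll check it numerically from the top.

```bash
python3 - <<'E'
from h import *
a=snap('top','t9');b=np.load('pics/t7.npz');s=np.load('pics/s9.npz')
p=proj(a,[.5385,-.007,.19]);x,y=p.astype(int);print(p)
f=lambda c:cv2.cvtColor(c['frame'],cv2.COLOR_RGB2HSV)[y-12:y+13,x-12:x+13]
for c in(a,b):
    m=cv2.inRange(f(c),(15,100,100),(30,255,255));print(cv2.countNonZero(m),np.argwhere(m).mean(0)+[y-12,x-12])
print(s['frame'][175:230:8,279].tolist())
E
```

```text
[270.02474561 199.62698259]
286 [199.07342657 269.04195804]
289 [199.05882353 269.02422145]
[[66, 57, 52], [148, 141, 127], [26, 26, 30], [32, 34, 39], [31, 33, 36], [25, 27, 29], [26, 28, 30]]
```

The weight stays on the spring (brass blob unchanged at (269,199)); the side view there is covered by the arm. Handing in.

```bash
python3 -c "
from plant import *
print(finish_job())"
```

```text
the job is handed in; nothing more can be done
None
```

The spring from the yellow stand is on the tester platen with the weight resting on it; its loaded top settled above the white line (sound), so I pushed the verdict slide to its green end and handed the job in at about 20 s (no score came back).

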